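# Set the drip brewer over the mug and start it

### The arm

A 6-joint arm with a two-finger parallel gripper is mounted at the origin on the work surface. World frame = base frame: x ahead of the robot, y to its left, z up, the work surface at z = 0. Lengths are in m, angles in rad, forces in N, time in s.
With the tool pointing down it reaches from about 0.375 to 0.9 m from the base axis. Payload 3.1 kg.
Tool frame: the origin (TCP) lies at the very end of the fingers, on their centre line; the grasp point (between the pads) lies 19 mm behind it; z points along the fingers, y is the line along which they close (so a half turn about z gives the same grasp; the last joint's range is limited). The gripper opens to 85 mm and grips with 20 to 120 N. Pads are 22 mm wide; open, the fingers measure 114 mm over their backs; the gripper's body (76 mm by 85 mm) begins 54 mm behind the grasp point. The pads swing forward as they close: fully open they stand 13 mm farther back than shut.
Start: joints at [1.103, 0.527, 1.433, -0, 1.181, -0.178], TCP at [0.178, 0.599, 0.231] pointing down, gripper open.
Joint ranges: [-3.08, 3.08], [-0.75, 2.2], [0.22, 2.44], [-1.43, 4.57], [0, 2.65], [-2.85, 2.85]. Speed limits (rad/s): [2.79, 2.79, 3.14, 3.14, 3.14, 3.14].

### API

Orientations are given as a unit quaternion [x, y, z, w].
In Python, from cell import arm, imaging gives the robot as it stands.
- The arm moves only by the tool apply_moves, never from a script. Its argument "steps" is a list of rows, each a list of 7 numbers: the turn, a rotation vector about the tool's x, y, z in degrees, then the shift along the tool's x, y, z in mm, then the finger opening in mm, from 0 to 85.4. In form: [[ax, ay, az, dx, dy, dz, gripper], ...]. A call has 1 to 12 rows; each row is the pose to reach, as a shift and turn from the pose commanded when the call began, along the tool's axes at that moment; what a row does not reach only later rows make up. A row lasts 1/8 s, in which the tool goes at most 62.5 mm and 10.7 degrees, less where a joint would pass 70% of its speed; a pose out of reach is approached as far as the arm can. A call with a gripper value outside its range is refused whole. The fingers move at their own pace and stop on an object; "grip_force" is the grip in N (left out, the last holds). Time passes only in rows, so rows that repeat a pose let the fingers close. It gives the time, the measured TCP pose, the force, the opening and the grip force at its end, in the units of the state.
- arm.get_state(): the state, without advancing time (a new reading comes with each control period).
- imaging.camera(name): name is "scene" or "top"; returns the picture (400x640x3 uint8, red, green, blue); there is no depth.
- imaging.camera_model(name): a dict with "intrinsics" (3x3 intrinsics, pixels), "extrinsics" (4x4, takes a point from camera to world coordinates). Camera axes: x right, y down, z forward; pixel columns grow to the right and rows downward; lengths in m; the calibration is good to about 2 mm. A picture is of the moment at which its call begins. camera_model takes no time and is no camera call.
- arm.close_job(): hands the job in; it is judged then, once.
The state is a dict: "time": time; "q": joint angles; "joint_velocities": joint speeds; "tau": joint torques, N m; "ee_pos": TCP position; "tcp_rot": TCP orientation; "wrist_force": force on the tool from outside, world axes, zero at the start; "torque": the same for the moment, N m; "opening": finger opening in m; "finger_force": force on a finger pad.
Only numpy, scipy, OpenCV 4.12 (cv2) and the standard library are available. Lean on these libraries where they do the work, as an engineer would, in place of code of your own. Each camera call takes 0.05 s, during which the arm holds its last target. There are 200 camera calls.

### The job

Slide the coffee brewer's head along its rail until the spout is centred over the white mug, then turn the orange knob clockwise to clamp it there. Then start the brew on the control pad: press the white key, then the blue, then the green, each well down (over 6 mm) and one at a time, never the red one. Leave the mug and everything else where it stands.

Things in the scene. Friction and masses are not known exactly. Their poses are not given: they have to be found in the camera images.
- brewer: Fixed drip brewer, black base 200 (x) x 380 (y) x 30 mm; origin: centre of its underside. +x: its front (tray side, away from the robot), y: along its steel rail. The rail lies 70 mm behind the origin (-x) at 195 mm height, between grey posts (220 mm high) at y = +-165 mm, a clear tank below it. Drip tray top 32 mm above the counter.
- carriage (a joint): Position on the rail of the grey brew-head carriage (block 50 x 80 x 50 mm, top 220 mm above the counter, a copper cone reaching out over the tray), m: 0 to 0.17, growing along the brewer's +y; 0.085 is the middle. About 3 N of friction. It carries the clamp knob, so it can be slid by gripping the knob's bar.
- spout (a point): Lower tip of the dark spout (12 mm across) under the copper brew-head cone, 142 mm above the counter, 95 mm in front of (brewer +x) the clamp knob's axis and moving with the carriage.
- clamp (a joint): Angle of the orange clamp knob on top of the carriage, rad: 0 = loose, bar grip parallel to the brewer's x axis; grows as it turns clockwise seen from above, end stop 1.6; clamped above 1.3. About 0.08 N m of friction.
- clamp_grip (a point): Point to grip on the clamp knob's axis, 257 mm above the counter. The upright bar grip is 61 mm long, 14 mm thick and 32 mm high (its top 7 mm above this point), standing on a disc 64 mm across whose upper face is 23 mm below this point; a white tick marks one end of the bar.
- mug: White ceramic mug with a handle, 76 mm across, 92 mm high, standing on the drip tray. Origin: centre of its underside. Loose.
- cup: Blue ceramic cup without handle, 76 mm across, 85 mm high, standing on the drip tray beside the mug. Origin: centre of its underside. Loose.
- bowl: White bowl, 120 mm across, 60 mm high, loose bystander. Origin: centre of its underside.
- canister: Amber glass coffee jar with a dark wooden cap, 80 mm across, 130 mm high, loose bystander. Origin: centre of its underside.
- tumbler: Drinking glass, 72 mm across, 110 mm high, loose bystander. Origin: centre of its underside.
- key_white_top (a point): Centre of the top face of the white key (32 mm across) when up; 54 mm above the counter, 12 mm above its black collar (48 mm across); moves down with the key, at most 8 mm (5 N), and springs back. One of four keys in a square of 64 mm pitch on a fixed white control pad (150 x 150 mm, its grey face 30 mm above the counter); which colour is where changes.
- key_blue_top (a point): Centre of the top face of the blue key (32 mm across) when up; 54 mm above the counter, 12 mm above its black collar (48 mm across); moves down with the key, at most 8 mm (5 N), and springs back. One of four keys in a square of 64 mm pitch on a fixed white control pad (150 x 150 mm, its grey face 30 mm above the counter); which colour is where changes.
- key_green_top (a point): Centre of the top face of the green key (32 mm across) when up; 54 mm above the counter, 12 mm above its black collar (48 mm across); moves down with the key, at most 8 mm (5 N), and springs back. One of four keys in a square of 64 mm pitch on a fixed white control pad (150 x 150 mm, its grey face 30 mm above the counter); which colour is where changes.
- key_red_top (a point): Centre of the top face of the red key (32 mm across) when up; 54 mm above the counter, 12 mm above its black collar (48 mm across); moves down with the key, at most 8 mm (5 N), and springs back. One of four keys in a square of 64 mm pitch on a fixed white control pad (150 x 150 mm, its grey face 30 mm above the counter); which colour is where changes.

How it is judged:
On the way, in this order (a step that is already met when the one before it is completed fails the run):
1. with the clamp knob still loose (below 0.5 rad), the spout stands over the white mug's centre, within 8 mm horizontally, for 0.2 s (horizontal distance between spout and mug below 0.008 m and value of joint clamp below 0.5 rad), for 0.2 s.
2. the clamp knob is turned clockwise past 1.3 rad with the spout still within 8 mm of the mug's centre (value of joint clamp above 1.3 rad and horizontal distance between spout and mug below 0.008 m), for 0.2 s.
3. the white key alone is pressed down by more than 6 mm for 0.1 s, the head still clamped over the mug (all of step 2 and height (world z) of key_white_top below 0.048 m and height (world z) of each of key_blue_top, key_green_top, key_red_top above 0.052 m), for 0.1 s.
4. the blue key alone is pressed down by more than 6 mm for 0.1 s, the head still clamped over the mug (all of step 2 and height (world z) of key_blue_top below 0.048 m and height (world z) of each of key_white_top, key_green_top, key_red_top above 0.052 m), for 0.1 s.
5. the green key alone is pressed down by more than 6 mm for 0.1 s, the head still clamped over the mug (all of step 2 and height (world z) of key_green_top below 0.048 m and height (world z) of each of key_white_top, key_blue_top, key_red_top above 0.052 m), for 0.1 s.
At the end, for the whole second after the job is handed in: The spout is within 8 mm (horizontally) of the upright white mug's centre, the clamp knob is past 1.3 rad, all four keys are back up, and the robot touches nothing (all of step 2 and angle between mug's own z axis and vertical below 0.1 rad and linear speed of mug below 0.02 m/s and height (world z) of each of key_white_top, key_blue_top, key_green_top, key_red_top above 0.0525 m and contact force between each of the arm, the fingers and anything else below 0.5 N).
It fails at once if the red key is pressed (more than 3 mm) (height (world z) of key_red_top below 0.051 m).
It fails at once if two keys are down (more than 4 mm) at once (height (world z) of each of key_blue_top, key_white_top below 0.05 m or height (world z) of each of key_green_top, key_white_top below 0.05 m or height (world z) of each of key_green_top, key_blue_top below 0.05 m or height (world z) of each of key_red_top, key_white_top below 0.05 m or height (world z) of each of key_red_top, key_blue_top below 0.05 m or height (world z) of each of key_red_top, key_green_top below 0.05 m).
It fails at once if a key is pressed (more than 4 mm) before the head is clamped (knob below 1.2 rad) (height (world z) of any of key_white_top, key_blue_top, key_green_top, key_red_top below 0.05 m and value of joint clamp below 1.2 rad).
It fails at once if the mug or the blue cup is moved by more than 12 mm (distance of any of mug, cup from where it was at the start of the episode above 0.012 m).
It fails at once if the bowl, jar or drinking glass is moved by more than 30 mm (distance of any of bowl, canister, tumbler from where it was at the start of the episode above 0.03 m).
It also fails if it takes over 54 s, if anything falls off the work surface, if the arm or the gripper's body presses on something with over 40 N, if the wrist force passes 120 N, or if a joint passes its speed limit or range.

## Working session

There is one attempt and no reset: what is moved stays moved. The work goes in short steps, Python scripts to look and compute and a tool call to move; the robot and the scene stay as the last step left them, time stands still between calls to the robot, and variables do not carry over. Pictures are saved under pics/ and viewed, at most 10 in all, crops included, and the job is handed in when it is done.

Besides the shell and the picture viewer there is one more tool, called after "Request:" in YAML: its name, and indented under it one key for each argument. apply_moves: Moves the arm, as the interface text tells. Its arguments: {"type":"object","properties":{"steps":{"type":"array","items":{"type":"array","items":{"type":"number"}}},"grip_force":{"type":"number"}},"required":["steps"]}

```bash
mkdir -p pics; python3 - <<'E'
from cell import arm, imaging
import cv2,numpy as np
for n in("scene","top"):
    im=imaging.camera(n); cv2.imwrite(f"pics/{n}0.png",im[:,:,::-1]); m=imaging.camera_model(n); print(n,np.round(m["intrinsics"],1).tolist(),np.round(m["extrinsics"],4).tolist())
s=arm.get_state();print(s["ee_pos"],s["tcp_rot"],s["opening"],s["time"])
E
```

```text
scene [[437.5, 0.0, 321.5], [0.0, 437.5, 200.7], [0.0, 0.0, 1.0]] [[0.1963, 0.842, -0.5026, 1.2249], [0.9805, -0.1714, 0.0959, -0.1089], [-0.0054, -0.5116, -0.8592, 1.2037], [0.0, 0.0, 0.0, 1.0]]
top [[475.6, 0.0, 322.7], [0.0, 475.6, 196.8], [0.0, 0.0, 1.0]] [[-0.0281, -0.9918, 0.1248, 0.4433], [-0.9995, 0.0259, -0.019, 0.0182], [0.0156, -0.1253, -0.992, 1.4244], [0.0, 0.0, 0.0, 1.0]]
[0.17767817 0.59855733 0.23041203] [ 1.43883941e-01  9.89594092e-01 -9.20065630e-04 -3.13922409e-04] 0.0855637473287134 0.1
```

View pics/scene0.png

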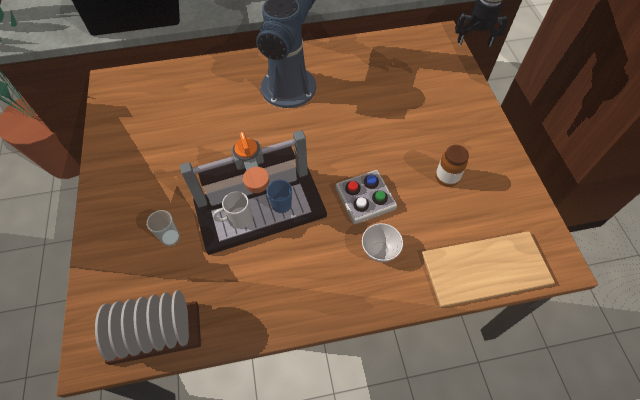

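View pics/top0.png

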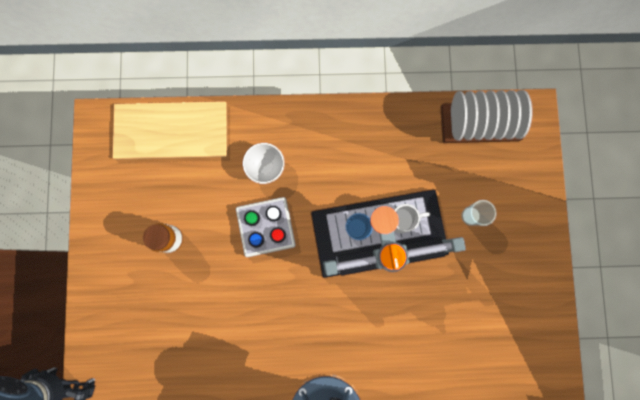

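```bash
python3 - <<'E'
import cv2,numpy as np
a=cv2.imread("pics/top0.png")[180:285,305:475]; b=cv2.imread("pics/scene0.png")[128:253,180:330]
a=cv2.resize(a,None,fx=4.7,fy=4.7,interpolation=cv2.INTER_CUBIC); b=cv2.resize(b,None,fx=4.7,fy=4.7,interpolation=cv2.INTER_CUBIC)
cv2.imwrite("pics/ca.png",a);cv2.imwrite("pics/cb.png",b)
E
```

```text
(no output)
```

View pics/ca.png

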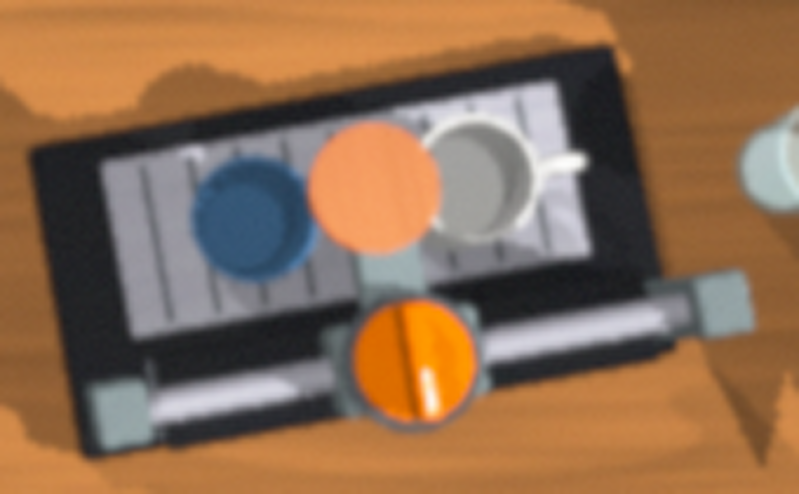

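View pics/cb.png

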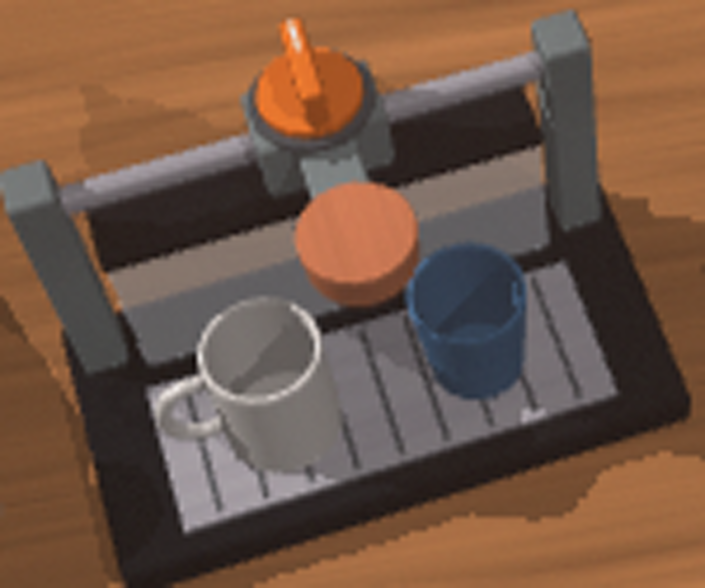

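```bash
cat > h.py <<'E'
import numpy as np,cv2
from scipy.optimize import least_squares
from cell import arm,imaging
def cast(n,px,z):
    m=imaging.camera_model(n);K=np.array(m["intrinsics"]);T=np.array(m["extrinsics"])
    px=np.atleast_2d(np.array(px,float));d=np.c_[px,np.ones(len(px))]@np.linalg.inv(K).T@T[:3,:3].T
    return (T[:3,3]+d*((z-T[2,3])/d[:,2])[:,None])[:,:2]
def circ(P,r=None):
    f=lambda v:np.hypot(*(P-v[:2]).T)-(r or v[2]);s=least_squares(f,[*P.mean(0),.035]);return s.x,np.abs(s.fun).max()
O={"top":np.array([305,180]),"scene":np.array([180,128])}
full=lambda n,p:np.array(p)/4.7+O[n]-.4
E
python3 - <<'E'
from h import *
R={"scene":[(199,352),(322,345),(265,297),(215,315),(308,312),(262,404),(215,390),(308,388)],"top":[(540,180),(475,112),(475,242),(525,135),(525,225),(440,122),(440,232)]}
B={"scene":[(407,300),(525,298),(465,242),(423,262),(510,260)],"top":[(190,222),(313,215),(250,156),(253,283),(205,178),(210,263),(295,268)]}
for n in R: print(n,"mug",circ(cast(n,full(n,R[n]),.124)),circ(cast(n,full(n,R[n]),.124),.038),"cup",circ(cast(n,full(n,B[n]),.117),.038))
for n,p in(("top",[(125,412),(725,305)]),("scene",[(560,32),(35,187)])):
    P=cast(n,full(n,p),.22);d=P[0]-P[1];print(n,"posts",P,np.hypot(*d),"yaw",np.degrees(np.arctan2(-d[0],d[1])))
n="top";print("knob",cast(n,full(n,(416,361)),.234),cast("scene",full("scene",(309,93)),.234))
print("bar", cast(n,full(n,[(403,305),(432,415)]),.264))
print("cone r?",circ(cast(n,full(n,[(308,185),(441,185),(375,121),(375,254)]),.20)))
for n in("top","scene"):
    im=cv2.imread(f"pics/{n}0.png");h=cv2.cvtColor(im,cv2.COLOR_BGR2HSV)
    x0,y0,x1,y1=(232,192,298,260) if n=="top" else (333,168,400,224)
    for c,a,b in(("red",(172,150,90),(180,255,255)),("red0",(0,170,90),(5,255,255)),("blue",(105,140,60),(125,255,255)),("green",(50,120,50),(80,255,255)),("white",(0,0,205),(180,40,255))):
        m=cv2.inRange(h,a,b);k=np.zeros_like(m);k[y0:y1,x0:x1]=m[y0:y1,x0:x1]
        N,L,S,C=cv2.connectedComponentsWithStats(k)
        if N>1:
            i=1+S[1:,4].argmax();print(n,c,S[i],C[i],cast(n,C[i],.054))
E
```

```text
scene mug (array([ 0.5486179 , -0.23236152,  0.03842576]), np.float64(0.002485566540151897)) (array([ 0.5486168 , -0.23235311,  0.035     ]), np.float64(0.0029070163222449374)) cup (array([ 0.52919539, -0.10376429,  0.035     ]), np.float64(0.001252957820814929))
top mug (array([ 0.54418028, -0.23361012,  0.03842636]), np.float64(0.001097905622306869)) (array([ 0.544166  , -0.23382043,  0.035     ]), np.float64(0.0013688579334321521)) cup (array([ 0.52401473, -0.10294143,  0.035     ]), np.float64(0.002782146005624375))
top posts [[ 0.41648655 -0.02112328]
 [ 0.46429533 -0.34609246]] 0.32846711632622333 yaw 8.369199116162141
scene posts [[ 0.4188694  -0.01987332]
 [ 0.47153368 -0.34028752]] 0.32471338939331285 yaw 9.333859836309813
knob [[ 0.43912642 -0.17560885]] [[ 0.44607546 -0.17475996]]
bar [[ 0.46817188 -0.16532193]
 [ 0.41143991 -0.17768933]]
cone r? (array([ 0.53438139, -0.162743  ,  0.03666297]), np.float64(1.4236942663496677e-05))
top red [281 230   3   3   3] [282. 231.] [[0.51989814 0.11173704]]
top red0 [272 229  12  12 110] [277.2        234.62727273] [[0.5098711  0.12567893]]
top blue [249 233  13  13 127] [255.39370079 239.02362205] [[0.49900783 0.18827032]]
top green [245 212  13  12 126] [251.07142857 217.56349206] [[0.56100079 0.20005295]]
top white [237 198  47  14 127] [259.33070866 203.88976378] [[0.6000199  0.17585197]]
scene red0 [348 181  10  10  79] [352.46835443 185.82278481] [[0.51881932 0.12451319]]
scene blue [367 176   9   8  65] [370.93846154 179.35384615] [[0.50688088 0.1870616 ]]
scene green [375 191  10   9  64] [379.75     194.890625] [[0.56788561 0.1991334 ]]
scene white [357 198   9   8  58] [361.01724138 201.15517241] [[0.57818522 0.13720036]]
```

Request:
apply_moves:
  steps:
    - [0,0,-10,-60,-36,-40,85]
    - [0,0,-20,-115,-70,-90,85]
    - [0,0,-25.3,-170,-103,-100,85]
    - [0,0,-25.3,-230,-140,-100,85]
    - [0,0,-25.3,-285,-172,-100,85]
    - [0,0,-25.3,-346,-209,-100,85]
    - [0,0,-25.3,-346,-209,-100,85]
    - [0,0,-25.3,-362,-266,-100,70]
    - [0,0,-25.3,-378,-323,-100,60]
    - [0,0,-25.3,-394,-381,-100,50]
    - [0,0,-25.3,-410,-438,-100,50]
    - [0,0,-25.3,-426,-495,-100,50]

```text
time: 1.6
ee_pos: [0.4448, 0.0015, 0.3312]
tcp_rot: [-0.076, 0.997, 0.0, 0.0]
wrist_force: [0.8, -0.3, 0.2]
opening: 0.0501
finger_force: 0.0
```

```bash
cat >> h.py <<'E'
from scipy.spatial.transform import Rotation as Ro
def to(x,y,z):
    s=arm.get_state();R=Ro.from_quat(s["tcp_rot"]).as_matrix();p=s["ee_pos"]
    print("t %.2f"%s["time"],np.round(p,4),"yawY %.2f"%np.degrees(np.arctan2(R[1,1],R[0,1])),"op %.4f"%s["opening"],"F",np.round(s["wrist_force"],1),"q6 %.2f"%s["q"][5],"tilt",np.round(R[:2,2],4))
    print("tool shift mm",np.round(R.T@(np.array([x,y,z])-p)*1e3,1))
E
python3 -c "
from h import *
to(.442,-.175,.30)"
```

```text
t 1.60 [0.4448 0.0015 0.3312] yawY 98.76 op 0.0501 F [ 0.8 -0.3  0.2] q6 -1.97 tilt [0.     0.0001]
tool shift mm [  29.7 -174.    31.2]
```

Request:
apply_moves:
  steps:
    - [0,0,0,10,-58,10,50]
    - [0,0,0,20,-116,20,50]
    - [0,0,0,30,-174,31,50]
    - [0,0,0,30,-174,31,50]
    - [0,0,0,30,-174,31,50]

```text
time: 2.22
ee_pos: [0.4417, -0.1728, 0.2999]
tcp_rot: [-0.076, 0.997, 0.001, -0.001]
wrist_force: [-0.5, 0.6, 0.5]
opening: 0.05
finger_force: 0.0
```

```bash
python3 -c "
from h import *
to(.442,-.175,.24)
o=[]
for n,(x,y) in (('top',(340,190)),('scene',(190,80))):
    im=imaging.camera(n)[:,:,::-1];cv2.imwrite(f'pics/{n}1.png',im)
    m=imaging.camera_model(n);T=np.linalg.inv(np.array(m['extrinsics']))
    im=im.copy()
    c=cv2.resize(im[y:y+110,x:x+100],None,fx=4,fy=4,interpolation=cv2.INTER_CUBIC)
    s=arm.get_state();p=T[:3,:3]@s['ee_pos']+T[:3,3];u=np.array(m['intrinsics'])@p;u=u[:2]/u[2];print(n,u)
    cv2.drawMarker(c,tuple(int(v) for v in (u-[x,y])*4+2),(255,0,255),0,14,1);o.append(c)
cv2.imwrite('pics/h1.png',np.hstack(o))"
```

```text
t 2.23 [ 0.4417 -0.1728  0.2999] yawY 98.70 op 0.0500 F [-0.5  0.6  0.5] q6 -2.33 tilt [-0.0012  0.0015]
tool shift mm [-0.1 -2.3 59.9]
top [396.16890843 255.2577712 ]
scene [242.4025409  130.64207254]
```

View pics/h1.png

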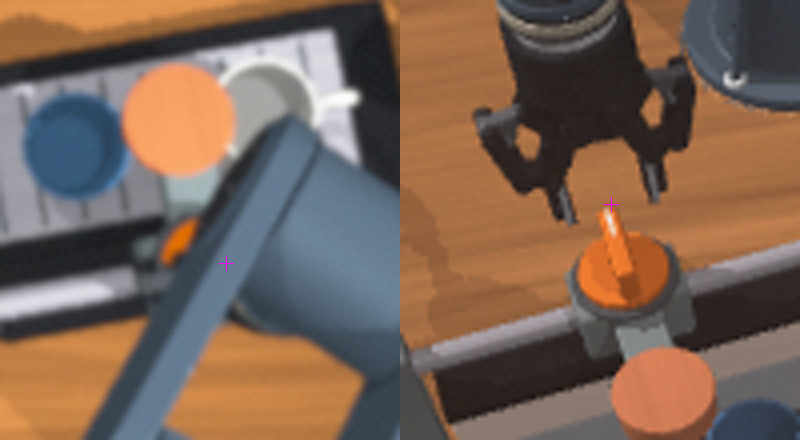

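Request:
apply_moves:
  steps:
    - [0,0,0,1,-1,30,50]
    - [0,0,0,1,-1,59,50]
    - [0,0,0,1,-1,59,50]
    - [0,0,0,1,-1,59,0]
    - [0,0,0,1,-1,59,0]
    - [0,0,0,1,-1,59,0]
    - [0,0,0,1,-1,59,0]
    - [0,0,0,1,-1,59,0]
  grip_force: 40

```text
time: 3.32
ee_pos: [0.4423, -0.1746, 0.2428]
tcp_rot: [-0.076, 0.997, -0.001, 0.001]
wrist_force: [0.1, 0.7, 6.4]
opening: 0.0131
finger_force: 40.8
```

```bash
python3 -c "
from h import *
to(.441,-.175,.24)
s=arm.get_state();print(s['finger_force'],s['torque'])"
```

```text
t 3.33 [ 0.4423 -0.1746  0.2428] yawY 98.74 op 0.0131 F [0.1 0.7 6.4] q6 -2.34 tilt [ 0.0029 -0.001 ]
tool shift mm [ 1.3 -0.2  2.8]
40.80048859119415 [0.26171259 0.0090438  0.00658976]
```

Request:
apply_moves:
  steps:
    - [0,0,0,0,-8,-1,0]
    - [0,0,0,0,-18,-1,0]
    - [0,0,0,0,-29,-1,0]
    - [0,0,0,0,-40,-1,0]
    - [0,0,0,0,-50,-1,0]
    - [0,0,0,0,-60,-1,0]
    - [0,0,0,0,-68,-1,0]
    - [0,0,0,0,-73,-1,0]
    - [0,0,0,0,-73,-1,0]
    - [0,0,0,0,-73,-1,0]
    - [0,0,0,0,-73,-1,0]

```text
time: 4.7
ee_pos: [0.4534, -0.2481, 0.2428]
tcp_rot: [-0.076, 0.997, -0.002, 0.001]
wrist_force: [5.0, -2.9, 3.3]
opening: 0.0133
finger_force: 40.4
```

```bash
python3 -c "
from h import *
to(.4535,-.2468,.24)
o=[]
for n,(x,y) in (('top',(360,180)),('scene',(180,110))):
    im=imaging.camera(n)[:,:,::-1];cv2.imwrite(f'pics/{n}2.png',im)
    o.append(cv2.resize(im[y:y+110,x:x+100],None,fx=4,fy=4,interpolation=cv2.INTER_CUBIC))
cv2.imwrite('pics/h2.png',np.hstack(o))"
```

```text
t 4.70 [ 0.4534 -0.2481  0.2428] yawY 98.76 op 0.0133 F [ 5.  -2.9  3.3] q6 -2.44 tilt [ 0.0024 -0.0035]
tool shift mm [-0.3  1.3  2.8]
```

View pics/h2.png

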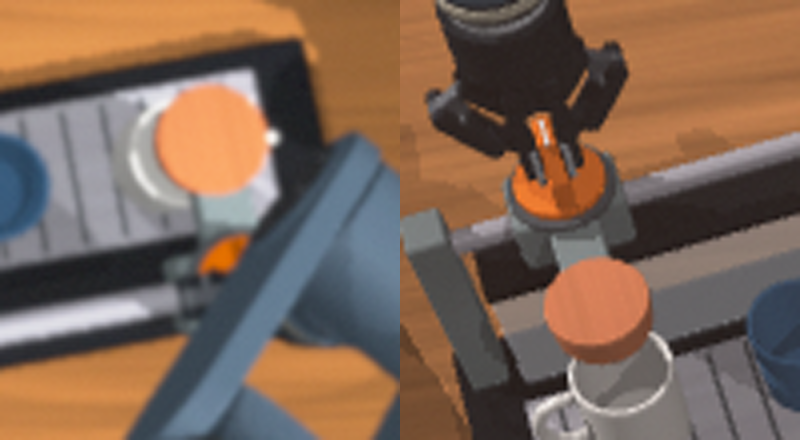

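```bash
python3 -c "
from h import *
t=np.array([[212,138]])/4+[360,180]-.4; s=np.array([[198,302]])/4+[180,110]-.4
for z in (.18,.19,.2,.21): print(z,cast('top',t,z)[0],cast('scene',s,z)[0])
print('before top',cast('top',full('top',[(375,187)]),.2),'scene',cast('scene',full('scene',[(356,236)]),.2))
r=np.array([(665,365),(568,378),(585,418),(640,420),(655,340)])-[400,0]
print('mug now scene',circ(cast('scene',r/4+[180,110]-.4,.124),.038))
"
```

```text
0.18 [ 0.54793393 -0.24098896] [ 0.52526888 -0.23717773]
0.19 [ 0.54709315 -0.23890594] [ 0.53210322 -0.23592508]
0.2 [ 0.54625237 -0.23682291] [ 0.53893756 -0.23467243]
0.21 [ 0.54541158 -0.23473989] [ 0.5457719  -0.23341977]
before top [[ 0.53450865 -0.1629858 ]] scene [[ 0.52945995 -0.16147578]]
mug now scene (array([ 0.55539112, -0.23584505,  0.035     ]), np.float64(0.0036174662707446556))
```

Request:
apply_moves:
  steps:
    - [0,0,0,0,0,0,0]
    - [0,0,8,0,0,0,0]
    - [0,0,16,0,0,0,0]
    - [0,0,24,0,0,0,0]
    - [0,0,32,0,0,0,0]
    - [0,0,40,0,0,0,0]
    - [0,0,48,0,0,0,0]
    - [0,0,48,0,0,0,0]
  grip_force: 60

```text
time: 5.8
ee_pos: [0.4526, -0.2479, 0.2429]
tcp_rot: [0.335, 0.942, -0.001, 0.001]
wrist_force: [2.2, -2.3, 4.3]
opening: 0.0124
finger_force: 63.1
```

```bash
python3 -c "
from h import *
to(.4534,-.2481,.24);print(arm.get_state()['torque'])"
```

```text
t 5.80 [ 0.4526 -0.2479  0.2429] yawY 50.85 op 0.0124 F [ 2.2 -2.3  4.3] q6 -1.60 tilt [ 0.0006 -0.0031]
tool shift mm [-0.7  0.4  2.9]
[-0.43098137 -0.39631864 -0.05334086]
```

Low forces; finish the turn (to about 88° in total).

Request:
apply_moves:
  steps:
    - [0,0,8,0,0,0,0]
    - [0,0,16,0,0,0,0]
    - [0,0,24,0,0,0,0]
    - [0,0,32,0,0,0,0]
    - [0,0,37,0,0,0,0]
    - [0,0,40,0,0,0,0]
    - [0,0,40,0,0,0,0]
    - [0,0,40,0,0,0,0]

```text
time: 6.8
ee_pos: [0.4511, -0.2477, 0.2428]
tcp_rot: [0.636, 0.771, -0.002, -0.0]
wrist_force: [-0.7, -3.3, 8.6]
opening: 0.0123
finger_force: 63.4
```

```bash
python3 -c "
from h import *
to(.4534,-.2481,.24);print(arm.get_state()['torque'])"
```

```text
t 6.80 [ 0.4511 -0.2477  0.2428] yawY 10.94 op 0.0123 F [-0.7 -3.3  8.6] q6 -0.91 tilt [-0.0028 -0.0026]
tool shift mm [-0.8  2.2  2.8]
[-0.53666543  0.13453581 -0.12266643]
```

Request:
apply_moves:
  steps:
    - [0,0,0,0,0,0,40]
    - [0,0,0,0,0,0,45]
    - [0,0,0,0,0,0,45]
    - [0,0,0,0,0,-15,45]
    - [0,0,0,0,0,-50,45]
    - [0,0,0,0,0,-90,45]
    - [0,0,0,0,60,-90,20]
    - [0,0,0,-55,80,-90,0]
    - [0,0,0,-110,100,-90,0]
    - [0,0,0,-160,120,-90,0]
    - [0,0,0,-160,120,-90,0]
    - [0,0,0,-160,120,-90,0]

```text
time: 8.3
ee_pos: [0.5998, -0.3808, 0.3324]
tcp_rot: [0.638, 0.77, 0.0, -0.001]
wrist_force: [0.0, -0.0, 0.4]
opening: 0.0001
finger_force: 0.0
```

```bash
python3 -c "
from h import *
to(.5,.15,.24);o=[]
for n,(x,y) in (('top',(230,180)),('scene',(180,110))):
    im=imaging.camera(n)[:,:,::-1];cv2.imwrite(f'pics/{n}3.png',im)
    o.append(cv2.resize(im[y:y+110,x:x+240],None,fx=3,fy=3,interpolation=cv2.INTER_CUBIC))
cv2.imwrite('pics/h3.png',np.vstack(o)[:600])"
```

```text
t 8.30 [ 0.5998 -0.3808  0.3324] yawY 10.76 op 0.0001 F [ 0.  -0.   0.4] q6 -0.91 tilt [-0.0009  0.0011]
tool shift mm [540.    1.1  93. ]
```

View pics/h3.png

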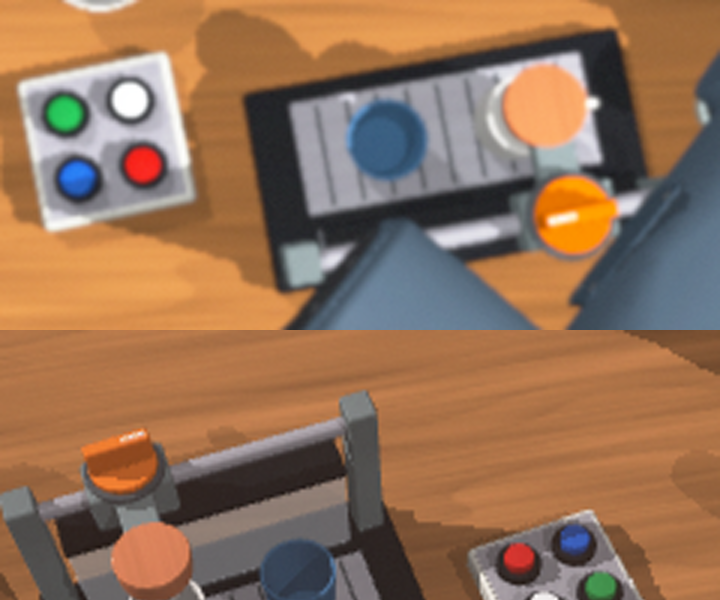

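```bash
python3 -c "
from h import *
for k in (0,2,3):
    h=cv2.cvtColor(cv2.imread(f'pics/top{k}.png'),cv2.COLOR_BGR2HSV)
    m=cv2.inRange(h,(5,110,150),(16,190,255));m[:,:360]=0;m[:195]=0;m[236:]=0;m[:,440:]=0
    m=cv2.morphologyEx(m,cv2.MORPH_OPEN,np.ones((7,7)))
    c=max(cv2.findContours(m,0,2)[0],key=cv2.contourArea);e=cv2.minEnclosingCircle(c);M=cv2.moments(c);p=(M['m10']/M['m00'],M['m01']/M['m00']);print(k,e,p,cast('top',p,.21))
to(.573,.137,.13)"
```

```text
0 ((384.0562438964844, 219.66250610351562), 13.757999420166016) (384.0695970695971, 219.59371184371182) [[ 0.53325582 -0.1606665 ]]
2 ((412.44775390625, 214.1641845703125), 13.984235763549805) (412.17042606516287, 214.6419172932331) [[ 0.54404558 -0.23356068]]
3 ((411.0, 215.0), 13.601571083068848) (410.92084515925575, 214.86849574266793) [[ 0.54354832 -0.23031145]]
t 8.40 [ 0.5997 -0.3801  0.3332] yawY 10.80 op 0.0001 F [ 0.1 -0.1  1.2] q6 -0.91 tilt [-0.0001  0.0003]
tool shift mm [512.9  70.7 203.3]
```

Request:
apply_moves:
  steps:
    - [0,0,0,60,8,0,0]
    - [0,0,0,120,16,0,0]
    - [0,0,0,180,25,0,0]
    - [0,0,0,240,33,0,0]
    - [0,0,0,300,41,0,0]
    - [0,0,0,360,50,0,0]
    - [0,0,0,420,58,60,0]
    - [0,0,0,480,66,100,0]
    - [0,0,0,513,71,150,0]
    - [0,0,0,513,71,203,0]
    - [0,0,0,513,71,203,0]
    - [0,0,0,513,71,203,0]

```text
time: 9.9
ee_pos: [0.5741, 0.1359, 0.13]
tcp_rot: [0.637, 0.77, -0.0, 0.0]
wrist_force: [0.5, 0.2, 0.4]
opening: -0.0001
finger_force: 0.0
```

```bash
python3 -c "
from h import *
to(.573,.137,.0465)
im=imaging.camera('scene')[:,:,::-1]
cv2.imwrite('pics/p1.png',cv2.resize(im[110:230,320:420],None,fx=4,fy=4,interpolation=cv2.INTER_CUBIC))"
```

```text
t 9.90 [0.5741 0.1359 0.13  ] yawY 10.79 op -0.0001 F [0.5 0.2 0.4] q6 -0.14 tilt [-0.0001 -0.0003]
tool shift mm [ 1.3 -0.8 83.5]
```

View pics/p1.png

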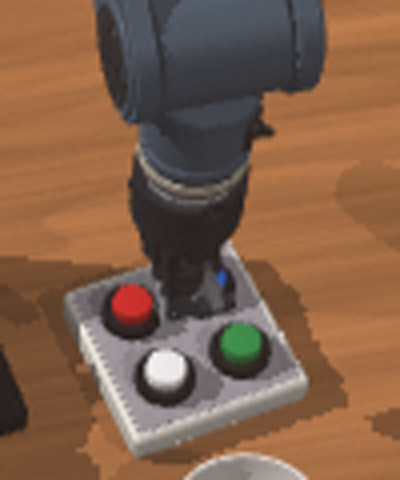

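```bash
python3 -c "
from h import *
m=imaging.camera_model('scene');T=np.linalg.inv(m['extrinsics']);K=np.array(m['intrinsics'])
for p in ([.5741,.1359,.13],[.573,.137,.054]):
    c=K@(T[:3,:3]@p+T[:3,3]);print((c[:2]/c[2]-[320,110])*4+2)"
```

```text
[170.51276788 308.85215397]
[164.17711479 360.95641194]
```

Request:
apply_moves:
  steps:
    - [0,0,0,1,-1,50,0]
    - [0,0,0,1,-1,74,0]
    - [0,0,0,1,-1,80,0]
    - [0,0,0,1,-1,84,0]
    - [0,0,0,1,-1,84.5,0]
    - [0,0,0,1,-1,84.5,0]
    - [0,0,0,1,-1,84.5,0]
    - [0,0,0,1,-1,84.5,0]

```text
time: 10.95
ee_pos: [0.5743, 0.1363, 0.0461]
tcp_rot: [0.638, 0.77, 0.001, 0.001]
wrist_force: [-0.8, -3.4, 7.2]
opening: -0.0001
finger_force: 3.8
```

Request:
apply_moves:
  steps:
    - [0,0,0,0,0,-15,0]
    - [0,0,0,0,0,-45,0]
    - [0,0,0,30,-30,-50,0]
    - [0,0,0,64,-61,-50,0]
    - [0,0,0,64,-61,-50,0]
    - [0,0,0,64,-61,-25,0]
    - [0,0,0,64,-61,-10,0]
    - [0,0,0,64,-61,-3,0]
    - [0,0,0,64,-61,0,0]
    - [0,0,0,64,-61,0,0]
    - [0,0,0,64,-61,0,0]
    - [0,0,0,64,-61,0,0]

```text
time: 12.45
ee_pos: [0.5019, 0.1883, 0.046]
tcp_rot: [0.638, 0.77, 0.001, 0.0]
wrist_force: [-1.4, 0.9, 7.6]
opening: 0.0001
finger_force: 3.8
```

Request:
apply_moves:
  steps:
    - [0,0,0,0,0,-15,0]
    - [0,0,0,0,0,-45,0]
    - [0,0,0,0,30,-50,0]
    - [0,0,0,0,62,-50,0]
    - [0,0,0,0,62,-50,0]
    - [0,0,0,0,62,-25,0]
    - [0,0,0,0,62,-10,0]
    - [0,0,0,0,62,-3,0]
    - [0,0,0,0,62,0,0]
    - [0,0,0,0,62,0,0]
    - [0,0,0,0,62,0,0]
    - [0,0,0,0,62,0,0]

```text
time: 13.95
ee_pos: [0.5604, 0.1994, 0.0461]
tcp_rot: [0.638, 0.77, -0.001, -0.001]
wrist_force: [-4.4, -1.5, 8.8]
opening: 0.0
finger_force: 4.2
```

Request:
apply_moves:
  steps:
    - [0,0,0,0,0,-20,0]
    - [0,0,0,0,0,-80,0]
    - [0,0,0,0,0,-140,0]
    - [0,0,0,0,0,-200,0]
    - [0,0,0,0,0,-200,0]
    - [0,0,0,0,0,-200,0]

```text
time: 14.7
ee_pos: [0.5614, 0.1997, 0.2448]
tcp_rot: [0.638, 0.77, -0.0, -0.0]
wrist_force: [0.7, -0.2, 0.1]
opening: -0.0002
finger_force: 0.0
```

```bash
python3 -c "
from h import *
to(.5,.1,.2);o=[]
for n,(x,y) in (('top',(230,180)),('scene',(180,120))):
    im=imaging.camera(n)[:,:,::-1];cv2.imwrite(f'pics/{n}4.png',im)
    o.append(cv2.resize(im[y:y+100,x:x+240],None,fx=3,fy=3,interpolation=cv2.INTER_CUBIC))
cv2.imwrite('pics/h4.png',np.vstack(o))"
```

```text
t 14.70 [0.5614 0.1997 0.2448] yawY 10.76 op -0.0002 F [ 0.7 -0.2  0.1] q6 -0.03 tilt [-0.0003 -0.0001]
tool shift mm [-86.5 -78.9  44.8]
```

View pics/h4.png

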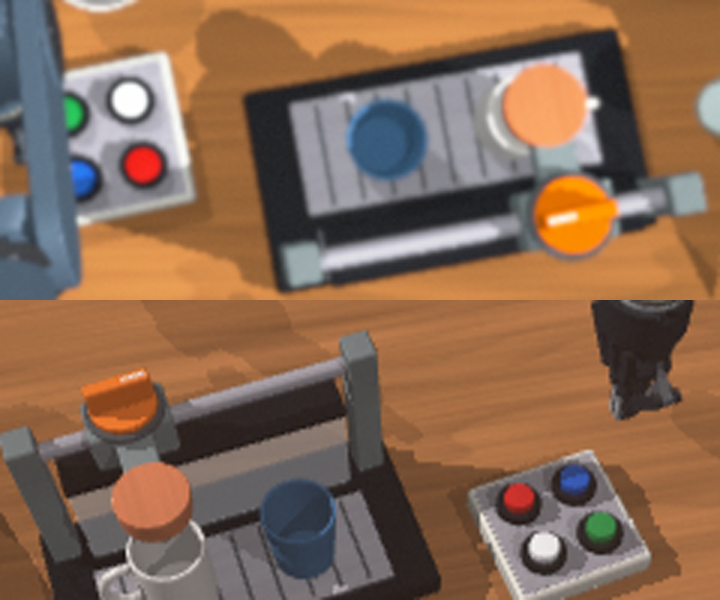

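The head sits over the mug, the knob bar lies across the brewer (clamped), all four keys are up, and the arm is clear of everything. Handing in.

```bash
python3 -c "
from cell import arm
print(arm.close_job())"
```

```text
the job is handed in; nothing more can be done
None
```

I handed the job in at about 15 s with no verdict returned: the spout is an estimated 3–4 mm from the mug's centre, the knob was turned about 88° clockwise, and white, blue and green were each pressed to about 8 mm in order, leaving red untouched.

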